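# Hang the pipette holder on its keyhole stud

## Robot

A 6-joint arm with a two-finger parallel gripper is mounted at the origin on the work surface. World frame = base frame: x ahead of the robot, y to its left, z up, the work surface at z = 0. Lengths are in m, angles in rad, forces in N, time in s.
With the tool pointing down it reaches from about 0.375 to 0.975 m from the base axis. Payload 3.8 kg.
Tool frame: the origin (TCP) lies at the very end of the fingers, on their centre line; the grasp point (between the pads) lies 19 mm behind it; z points along the fingers, y is the direction in which the jaws open and shut (so a half turn about z gives the same grasp; the last joint's range is limited). The gripper opens to 85 mm and grips with 20 to 120 N. Pads are 22 mm wide; open, the fingers measure 114 mm over their backs; the gripper's body (76 mm by 85 mm) begins 54 mm behind the grasp point. The pads swing forward as they close: fully open they stand 13 mm farther back than shut.
Start: joints at [1.082, 0.264, 1.604, -0, 1.274, -0.037], TCP at [0.295, 0.607, 0.207] pointing down, gripper open.
Joint ranges: [-2.63, 2.63], [-0.94, 2.18], [0.31, 2.57], [-1.31, 4.45], [0, 2.66], [-2.55, 2.55]. Speed limits (rad/s): [2.57, 2.57, 3.14, 3.14, 3.14, 3.14].

## Interface

Orientations are given as a rotation vector (axis times angle).
In Python, from workcell import bot, viewer gives the robot as it stands.
- The arm moves only by the tool jog_arm, never from a script. Its argument "motion" is a list of rows, each an object of numbers: "dx", "dy", "dz": the shift along the world's x, y, z in cm; "turn": the turn about the world's z in rad. A call has 1 to 12 rows; each row shifts and turns the commanded pose from where the row before left it; what a row does not reach is not made up. A row lasts 1/12 s, in which the tool goes at most 41.7 mm and 7.16 degrees, less where a joint would pass 70% of its speed; a pose out of reach is approached as far as the arm can. A call is refused whole if a number of a shift passes 4.17 or a number of a turn 0.125, either way. A call with a gripper value outside its range is refused whole. "fingers" is the finger opening in cm, from 0 to 8.54, set as the call begins (left out, the last holds). The fingers move at their own pace and stop on an object; "grip_force" is the grip in N (left out, the last holds). Time passes only in rows, so rows that do not move let the fingers close. It gives the time, the measured TCP pose, the force and the opening at its end, in the units of the state.
- bot.read_state(): the state, without advancing time (a new reading comes with each control period).
- viewer.read_camera(name): name is "scene" or "top" or "wrist"; returns (picture, depth): 420x560x3 uint8, red, green, blue; 420x560 float32, m along the optical axis (not along the pixel's ray), 0 where there is no reading.
- viewer.camera_info(name): a dict with "vertical_fov" (degrees; the focal length in pixels is half the picture's height over the tangent of half this angle, whatever the lens; pixels are square), "cx", "cy" (the principal point, pixels), "dist" ([k1, k2, p1, p2, k3] as OpenCV has them; the pictures are not rectified), "R" (3x3) and "t" (3): a world point X has camera coordinates R X + t. Camera axes: x right, y down, z forward; pixel columns grow to the right and rows downward; lengths in m; the calibration is good to about 2 mm. A picture is of the moment at which its call begins: read the wrist's pose just before it. camera_info takes no time and is no camera call; for the wrist camera it gives the pose at the moment of the call.
- bot.finish_job(): hands the job in, once; it reports no verdict.
The state is a dict: "time": time; "q": joint angles; "joint_vel": joint speeds; "joint_torque": joint torques, N m; "tool_pos": TCP position; "tcp_rot": TCP orientation; "wrist_force": force on the tool from outside, world axes, zero at the start; "torque": the same for the moment, N m; "width": opening from 0.0 (shut) to 1.0 (fully open).
Only numpy, scipy, OpenCV 4.12 (cv2) and the standard library are available. Lean on these libraries where they do the work, as an engineer would, in place of code of your own. Each camera call takes 0.05 s, during which the arm holds its last target. There are 200 camera calls.

## Task

Hang the white pipette holder on the slotted aluminium post: press the large end of the keyhole in its back plate over the stud's head until the plate lies against the post, then slide the holder down until it is fully home and the sprung lock pin snaps out into its hole, and let go. Feel for the stud's height and do it gently, without forcing anything; leave everything else on the bench where it is.

Things in the scene. Friction and masses are not known exactly. Their poses are not given: they have to be found in the camera images.
- holder: White plastic pipette holder, about 0.2 kg, standing on its forked shelf. Origin: middle of its flat back face's lower edge. +x: out of the back (to the post when hung), -x front, y across, z up. Back plate 64 wide, 115 tall, 5 mm thick (x -5 to 0). Forked shelf at the bottom z 0 to 6, x -67 to 0, 64 wide; its underside is level with the plate's lower edge.
- holder_grip (a point): Holder's grip point, midway between its two upright cheeks (holder x -20, y 0, z 85 mm); axes of the holder. The cheeks stand in front of the plate: 38 mm over their outsides, 30 mm between, x -35 to -5, z 55 to 115. Grip across their outsides from above, fingers closing along the holder's y; the stud head fits between them.
- holder_entry (a point): Centre of the keyhole's large end on the back face (holder x 0, y 0, z 63 mm); axes of the holder. Eight-sided opening 22 mm across; from it a slot 9 mm wide runs up, closed at z 88. With the head through the large end and the plate pressed to the post, the holder slides 22 mm down, the stud's neck going up the slot.
- holder_seat (a point): Where the stud's axis lies when the holder is home, the slot's end resting on the neck (holder x 0, y 0, z 85 mm, on the back face); axes of the holder. 44 mm below it is the plate's lock hole, 11 x 11 mm.
- stand: Fixed slotted aluminium post 40 x 40 mm, 174 mm tall, on a dark steel foot 140 x 140 x 12 mm (x -50 to 90). Origin: on the bench under the post's axis. -x: out of the face with the stud (face at x -20 mm); z up. Hung, the holder has the stand's yaw, back face on this face with up to 2 mm play. More than 30 N between holder and stand, or robot and stand, is damage.
- post_mark (a point): On the stud face's centre line, 150 mm above the bench; axes of the stand. NOT the stud: that is clamped on this line (y exact) anywhere from 12 mm below to 12 mm above, height not measured; feel for it, e.g. by lowering the holder's lower edge gently onto the head, or see it. Stud along -x: neck 6 mm thick, 7 long, then a round head 15 across, 5 thick (7 to 12 mm off the face).
- lockpin (a joint): Sprung steel pin, 7 mm thick, round tip, 44 mm below the stud and fixed to its height, 5.5 mm out of the face. Value: how far pushed in (m); 0 = out, most 0.0065. Takes 3 to 4.6 N. With the large end over the stud the plate pushes it in 3.5 to 5.5 mm and it rubs: sliding down takes some 3 to 12 N, the holder does not drop by itself. Home, it snaps out into the lock hole.
- tube_rack: Bystander, leave it alone: blue tube rack, 100 x 70 x 45 mm with capped tubes to 97 mm. Origin at the centre of its underside.
- tip_box: Bystander, leave it alone: grey pipette-tip box, 120 x 85 x 72 mm. Origin at the centre of its underside.
- beaker: Bystander, leave it alone: glass beaker, 68 mm wide, 85 mm tall. Origin at the centre of its underside.
- reagent: Bystander, leave it alone: amber reagent jar, 56 mm wide, 110 mm tall. Origin at the centre of its underside.
- timer: Bystander, leave it alone: flat white bench timer, 70 x 62 x 18 mm. Origin at the centre of its underside.
- mouse: Bystander, leave it alone: black computer mouse, 105 x 60 x 22 mm. Origin at the centre of its underside.
Mind the look-alikes: they are no part of the job. Leave any black or pink look-alike of the holder alone.

How it is judged:
On the way, in this order (a step that is already met when the one before it is completed fails the run):
1. the keyhole's large end is over the stud head: the plate lies against the post and pushes the lock pin in (x of holder_seat in the frame of stand between -0.0245 and -0.0175 m and x of holder in the frame of stand between -0.026 and -0.0165 m and y of holder_seat in the frame of stand between -0.006 and 0.006 m and value of joint lockpin above 0.0028 m), for 0.1 s.
2. slid down home: the lock pin has snapped out into its hole, the plate still against the post (x of holder_seat in the frame of stand between -0.0245 and -0.0175 m and x of holder in the frame of stand between -0.026 and -0.0165 m and y of holder_seat in the frame of stand between -0.006 and 0.006 m and value of joint lockpin below 0.0015 m and angle between holder's own z axis and vertical below 0.12 rad and angle between the x axis of holder and the x axis of stand, either way round below 0.12 rad and z of holder_seat in the frame of stand between 0.132 and 0.168 m), for 0.2 s.
At the end, for the whole second after the job is handed in: Holder hangs on the stud, at rest and released: back face within 4.5 mm of the post (6 mm at its lower edge), within 6 mm of its centre line, home point 132 to 168 mm above the bench, upright and square to the post within 0.12 rad, lock pin out (in by less than 1.5 mm) (all of step 2 and linear speed of holder below 0.02 m/s and contact force between holder and the fingers below 0.1 N); the robot touches nothing.
It fails at once if more than 30 N between the holder and the stand (contact force between holder and stand above 30 N).
It fails at once if the robot pushes the stand with more than 30 N (contact force between any of the arm, the fingers and stand above 30 N).
It fails at once if a bystander is moved by more than 30 mm (distance of any of tube_rack, tip_box, beaker, reagent, timer, mouse from where it was at the start of the episode above 0.03 m).
It also fails if it takes over 54 s, if anything falls off the work surface, if the arm or the gripper's body presses on something with over 40 N, if the wrist force passes 120 N, or if a joint passes its speed limit or range.

## Working session

There is one attempt and no reset: what is moved stays moved. The work goes in short steps, Python scripts to look and compute and a tool call to move; the robot and the scene stay as the last step left them, time stands still between calls to the robot, and variables do not carry over. Pictures are saved under pics/ and viewed, about 8 in all and at most 12, crops included, and the job is handed in when it is done.

Besides the shell and the picture viewer there is one more tool, called after "Request:" by a JSON object that holds its "fn" and its "kwargs". jog_arm: Moves the arm, as the interface text tells. Its arguments: {"type":"object","properties":{"motion":{"type":"array"},"fingers":{"type":"number"},"grip_force":{"type":"number"}},"required":["motion"]}

```bash
mkdir -p pics; cat > h.py <<'E'
from workcell import bot, viewer
import numpy as np, cv2
def K(i):
    f=210/np.tan(np.radians(i["vertical_fov"])/2); return np.array([[f,0,i["cx"]],[0,f,i["cy"]],[0,0,1]])
def ray(i,uv):
    p=cv2.undistortPoints(np.array([[uv]],float),K(i),np.array(i["dist"],float))[0,0]
    R=np.array(i["R"]);t=np.array(i["t"]); return -R.T@t, R.T@np.array([p[0],p[1],1])
def atz(i,uv,z):
    c,d=ray(i,uv); return c+d*(z-c[2])/d[2]
def atd(i,uv,dep):
    c,d=ray(i,uv); return c+d*dep
def proj(i,X):
    R=np.array(i["R"]); return cv2.projectPoints(np.array(X,float).reshape(-1,3),cv2.Rodrigues(R)[0],np.array(i["t"],float),K(i),np.array(i["dist"],float))[0][:,0]
def snap(n,tag):
    i=viewer.camera_info(n); im,d=viewer.read_camera(n)
    cv2.imwrite(f"pics/{tag}.png",im[:,:,::-1]); np.savez(f"pics/{tag}.npz",d=d,**{k:np.array(v) for k,v in i.items()}); return i,im,d
def load(tag):
    z=np.load(f"pics/{tag}.npz"); return {k:z[k] for k in z},z["d"]
E
python3 - <<'E'
from h import *
for n in("scene","top","wrist"):
    i,im,d=snap(n,n+"0"); print(n,i["vertical_fov"],-np.array(i["R"]).T@np.array(i["t"]),np.array(i["R"])[2])
a=cv2.imread("pics/scene0.png");b=cv2.imread("pics/top0.png")
print(bot.read_state())
E
```

```text
scene 53.67443160598554 [1.0531344  0.14487993 0.9900406 ] [-0.49900608 -0.10117235 -0.86067246]
top 48.45122296407007 [0.44758148 0.04216329 1.43398534] [ 0.06255004 -0.01378504 -0.99794662]
wrist 65.19338608548597 [0.2333545  0.63607179 0.371782  ] [ 0.24196129 -0.12039047 -0.96278807]
{'time': 0.15, 'q': array([ 1.08210534e+00,  2.64579440e-01,  1.60506443e+00, -4.80846986e-06,
        1.27367579e+00, -3.68838255e-02]), 'joint_vel': array([ 0.00019709, -0.00314486, -0.00486198,  0.00042783,  0.00025139,
        0.00014783]), 'joint_torque': array([-4.49267247e-05, -5.15906167e+01, -3.67959988e+01, -1.86514590e-04,
        8.23010516e-03, -2.29048771e-05]), 'tool_pos': array([0.29441078, 0.60674259, 0.20614627]), 'tcp_rot': array([-7.03574250e-01, -3.06133795e+00,  2.62116215e-03]), 'wrist_force': array([ 0.63105049, -0.1951746 ,  0.02462207]), 'torque': array([0.04104069, 0.05023616, 0.05582484]), 'width': 0.9988465490602747}
```

View pics/top0.png

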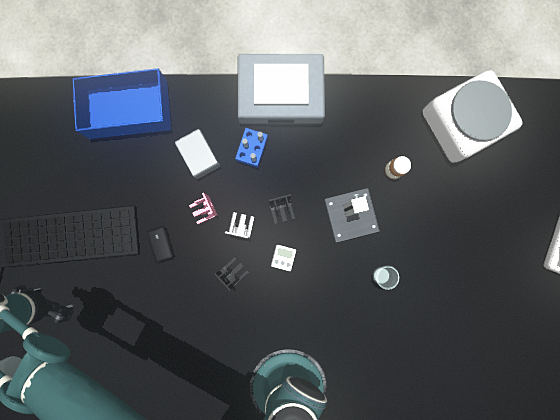

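View pics/scene0.png

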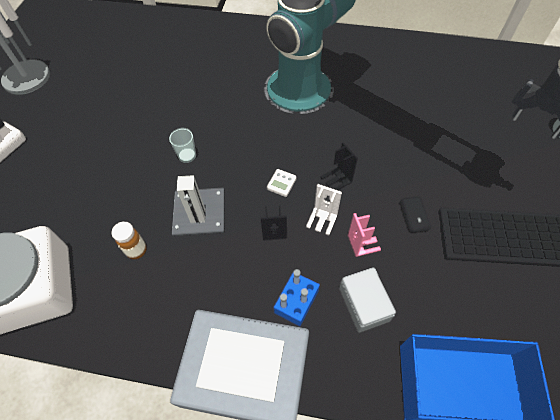

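```bash
python3 - <<'E'
from h import *
a=cv2.imread("pics/top0.png");b=cv2.imread("pics/scene0.png")
z=lambda im,x,y,w,h:cv2.resize(im[y:y+h,x:x+w],(400,300),interpolation=cv2.INTER_CUBIC)
# 80x60 crops at 5x
o=np.vstack([np.hstack([z(a,200,195,80,60),z(a,315,185,80,60)]),np.hstack([z(b,285,175,80,60),z(b,160,170,88,66)])])
cv2.imwrite("pics/c1.png",o)
E
```

```text
(no output)
```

View pics/c1.png

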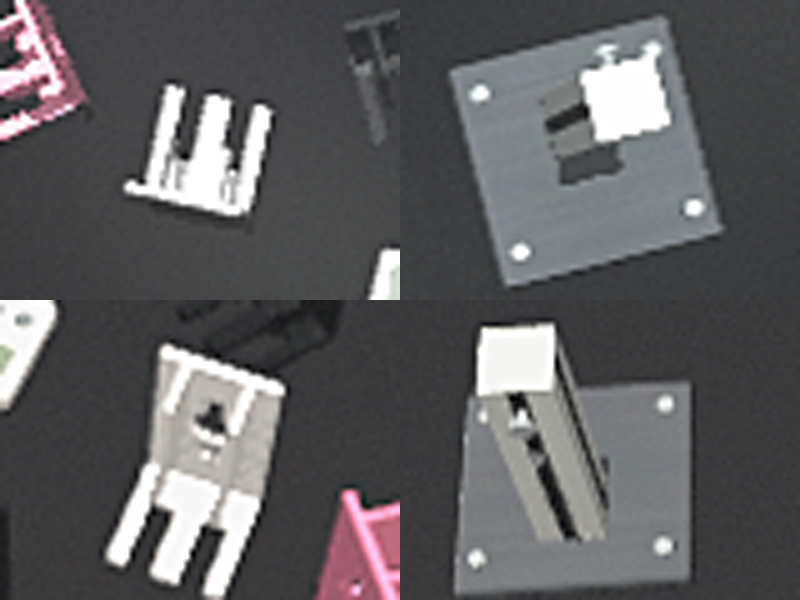

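```bash
python3 - <<'E'
from h import *
i,d=load("top0")
P=[atz(i,p,.115) for p in[(225,232),(249.2,237.6)]]
print("plate",P,np.linalg.norm(P[1]-P[0]),d[234,236])
for p in [(235,213),(251,217),(244,215)]: print(atz(i,p,.115)) 
C=[atz(i,p,.012) for p in[(325,199.4),(367.6,188.4),(379.4,231.4),(336.4,242)]]
C=np.array(C);print(C,np.linalg.norm(np.roll(C,-1,0)-C,axis=1)); e=np.roll(C,-1,0)-C
ang=[np.arctan2(v[1],v[0]) for v in e];print(np.degrees(ang))
c=C.mean(0);print(c)
T=[atz(i,p,.174) for p in [(315+(580-400)/5,185+72/5),(315+(655-400)/5,185+55/5),(315+(670-400)/5,185+128/5),(315+(597-400)/5,185+142/5)]]
print(T,np.mean(T,0))
# depth-based cloud of white holder
im=cv2.imread("pics/top0.png"); 
m=(im.min(2)>120);m[:195]=0;m[245:]=0;m[:,:218]=0;m[:,262:]=0
v,u=np.nonzero(m);X=np.array([atd(i,(a,b),d[b,a]) for a,b in zip(u,v)]);X=X[X[:,2]>.05]
print(len(X),X[:,2].max()); r=cv2.minAreaRect(X[:,:2].astype(np.float32));print(r, np.percentile(X[:,2],[5,50,95]))
E
```

```text
plate [array([0.47288555, 0.17754653, 0.115     ]), array([0.4568946 , 0.10920965, 0.115     ])] 0.070182907091435 1.3119384
[0.52654366 0.14939009 0.115     ]
[0.51507475 0.10410927 0.115     ]
[0.52079953 0.12391178 0.115     ]
[[ 0.57363332 -0.11764007  0.012     ]
 [ 0.60738831 -0.24974853  0.012     ]
 [ 0.47483564 -0.28417111  0.012     ]
 [ 0.44314444 -0.15127505  0.012     ]] [0.13635264 0.13694935 0.13662245 0.13475406]
[ -75.66703239 -165.44243032  103.41260021   14.45400143]
[ 0.52475043 -0.20070869  0.012     ]
[array([ 0.55912668, -0.17043393,  0.174     ]), array([ 0.56835365, -0.21173526,  0.174     ]), array([ 0.52844531, -0.21932888,  0.174     ]), array([ 0.52093885, -0.17920332,  0.174     ])] [ 0.54421612 -0.19517535  0.174     ]
104 1.4339853354277325
((0.47284284234046936, 0.1071585938334465), (0.1379285752773285, 0.03395002707839012), 77.26952362060547) [0.06782004 0.11301556 0.11901614]
```

Request:
{"fn": "jog_arm", "kwargs": {"motion": [{"dx": 1.55, "dy": -3.8, "dz": 0.2, "turn": 0.019}, {"dx": 1.55, "dy": -3.8, "dz": 0.2, "turn": 0.019}, {"dx": 1.55, "dy": -3.8, "dz": 0.2, "turn": 0.019}, {"dx": 1.55, "dy": -3.8, "dz": 0.2, "turn": 0.019}, {"dx": 1.55, "dy": -3.8, "dz": 0.2, "turn": 0.019}, {"dx": 1.55, "dy": -3.8, "dz": 0.2, "turn": 0.019}, {"dx": 1.55, "dy": -3.8, "dz": 0.2, "turn": 0.019}, {"dx": 1.55, "dy": -3.8, "dz": 0.2, "turn": 0.019}, {"dx": 1.55, "dy": -3.8, "dz": 0.2, "turn": 0.019}, {"dx": 1.55, "dy": -3.8, "turn": 0.019}, {"dx": 1.55, "dy": -3.8, "turn": 0.019}, {"dx": 1.55, "dy": -3.8, "turn": 0.019}]}}

```text
validation failed for argument at $.mo...
```

Request:
{"fn": "jog_arm", "kwargs": {"motion": [{"dy": -1.0}, {}]}}

```text
validation failed for argument at $.mo...
```

```bash
python3 - <<'E'
from h import *
i,im,d=snap("wrist","w1"); cv2.imwrite("pics/w1b.png",cv2.resize(im[:,:,::-1],(800,600),interpolation=cv2.INTER_CUBIC))
print(bot.read_state()["q"],bot.read_state()["wrist_force"])
E
```

```text
[ 1.08209004e+00  2.64491761e-01  1.60487588e+00 -3.59751711e-05
  1.27371673e+00 -3.68771169e-02] [0.98110377 0.74317422 0.46019207]
```

View pics/w1b.png

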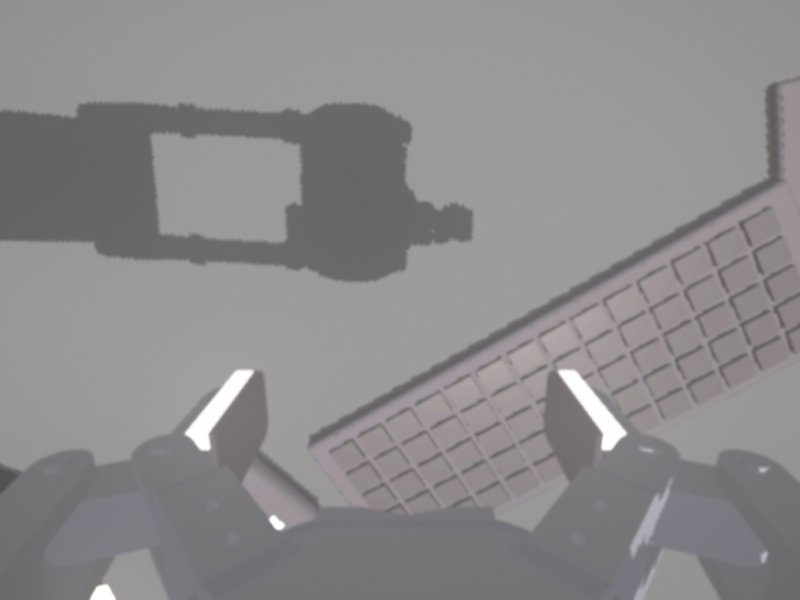

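Request:
{"fn": "jog_arm", "kwargs": {"motion": [{"dx": 1.55, "dy": -3.8, "dz": 0.2, "turn": 0.019}, {"dx": 1.55, "dy": -3.8, "dz": 0.2, "turn": 0.019}, {"dx": 1.55, "dy": -3.8, "dz": 0.2, "turn": 0.019}, {"dx": 1.55, "dy": -3.8, "dz": 0.2, "turn": 0.019}, {"dx": 1.55, "dy": -3.8, "dz": 0.2, "turn": 0.019}, {"dx": 1.55, "dy": -3.8, "dz": 0.2, "turn": 0.019}, {"dx": 1.55, "dy": -3.8, "dz": 0.2, "turn": 0.019}, {"dx": 1.55, "dy": -3.8, "dz": 0.2, "turn": 0.019}, {"dx": 1.55, "dy": -3.8, "dz": 0.2, "turn": 0.019}, {"dx": 1.55, "dy": -3.8, "dz": 0.0, "turn": 0.019}, {"dx": 1.55, "dy": -3.8, "dz": 0.0, "turn": 0.019}, {"dx": 1.55, "dy": -3.8, "dz": 0.0, "turn": 0.019}]}}

```text
time: 1.2
tool_pos: [0.4809, 0.1494, 0.2254]
tcp_rot: [0.349, 3.122, 0.0]
wrist_force: [1.0, 0.6, -0.6]
width: 1.001
```

Request:
{"fn": "jog_arm", "kwargs": {"motion": [{"dx": 0.2, "dy": -1.0, "dz": 0, "turn": 0}, {"dx": 0, "dy": 0, "dz": 0, "turn": 0}]}}

```text
time: 1.37
tool_pos: [0.4833, 0.1385, 0.2251]
tcp_rot: [0.359, 3.121, -0.001]
wrist_force: [-0.7, 0.0, 0.4]
width: 0.996
```

```bash
python3 - <<'E'
from h import *
i,im,d=snap("wrist","w2"); cv2.imwrite("pics/w2b.png",cv2.resize(im[:,:,::-1],(800,600),interpolation=cv2.INTER_CUBIC))
s=bot.read_state();print(s["q"],s["wrist_force"],s["tool_pos"])
E
```

```text
[ 2.32861735e-01 -7.66989533e-02  1.94161465e+00  6.27933049e-04
  1.27711658e+00 -1.11072545e+00] [0.61741536 0.2067358  0.0377049 ] [0.48273662 0.14030812 0.22501522]
```

View pics/w2b.png

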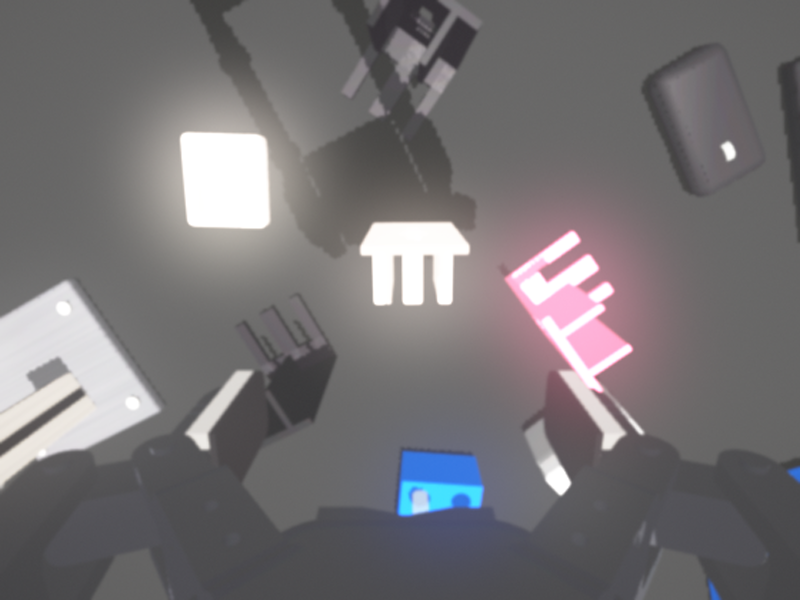

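```bash
python3 - <<'E'
from h import *
i,d=load("w2")
u,v=np.meshgrid(np.arange(240,345),np.arange(140,230));u=u.ravel();v=v.ravel()
pts=cv2.undistortPoints(np.stack([u,v],1).astype(float)[:,None],K(i),i["dist"])[:,0]
D=d[v,u];X=(np.c_[pts,np.ones(len(pts))]*D[:,None]-i["t"])@i["R"]
X=X[D>0]
for lo,hi in[(.104,.13),(.05,.104),(.012,.05),(.003,.012)]:
    m=(X[:,2]>lo)&(X[:,2]<hi);print(lo,hi,m.sum())
    if m.sum()>5: print(np.median(X[m,2]),cv2.minAreaRect(X[m,:2].astype(np.float32)))
m=X[:,2]>.104
Y=X[m]; 
h=np.radians(-13); f=np.array([np.cos(h),np.sin(h)]);l=np.array([-f[1],f[0]])
a=(Y[:,:2]-[.465,.143])@f; b=(Y[:,:2]-[.465,.143])@l
o=np.lexsort((b,a))
H,_,_=np.histogram2d(a,b,bins=[np.arange(-.02,.06,.004),np.arange(-.044,.044,.004)]);print(H.astype(int))
# plate top strip fit
s=a<np.percentile(a,40)
np.save("pics/Y.npy",Y)
E
```

```text
0.104 0.13 920
0.11385070524679147 ((0.4796299934387207, 0.14385493099689484), (0.06387805938720703, 0.03540419042110443), 77.47166442871094)
0.05 0.104 665
0.08248215237469425 ((0.4794045686721802, 0.14382679760456085), (0.06374286860227585, 0.03512028604745865), 77.2243423461914)
0.012 0.05 286
0.031898812747428146 ((0.4644032120704651, 0.14743167161941528), (0.06365824490785599, 0.0041908216662704945), 77.44123840332031)
0.003 0.012 765
0.004977201320905835 ((0.49517056345939636, 0.14044654369354248), (0.0637708380818367, 0.06751245260238647), 76.71211242675781)
[[ 0  0  0  0  0  0  0  0  0  0  0  0  0  0  0  0  0  0  0  0  0]
 [ 0  0  0  0  0  0  0  0  0  0  0  0  0  0  0  0  0  0  0  0  0]
 [ 0  0  0  0  0  0  0  0  0  0  0  0  0  0  0  0  0  0  0  0  0]
 [ 0  0  0  0  0  0  0  0  0  0  0  0  0  0  0  0  0  0  0  0  0]
 [ 0  0  0  0 23 28 29 25 29 30 24 30 30 27 27 29 29 26 29 30  0]
 [ 0  0  0  0  8 10 10 14 15  9  8 10 10  9  9 14 15  9 10  7  0]
 [ 0  0  0  0  0  0  0 15  9  0  0  0  0  0  0  9 15  0  0  0  0]
 [ 0  0  0  0  0  0  0 16  8  0  0  0  0  0  0 10 14  0  0  0  0]
 [ 0  0  0  0  0  0  0 15  5  0  0  0  0  0  0  9 13  0  0  0  0]
 [ 0  0  0  0  0  0  0 18  4  0  0  0  0  0  0  6 16  0  0  0  0]
 [ 0  0  0  0  0  0  0 18  5  0  0  0  0  0  0  5 17  0  0  0  0]
 [ 0  0  0  0  0  0  0 15  5  0  0  0  0  0  0  5 17  0  0  0  0]
 [ 0  0  0  0  0  0  0 13  8  0  0  0  0  0  0  3 15  0  0  0  0]
 [ 0  0  0  0  0  0  0  0  0  0  0  0  0  0  0  0  0  0  0  0  0]
 [ 0  0  0  0  0  0  0  0  0  0  0  0  0  0  0  0  0  0  0  0  0]
 [ 0  0  0  0  0  0  0  0  0  0  0  0  0  0  0  0  0  0  0  0  0]
 [ 0  0  0  0  0  0  0  0  0  0  0  0  0  0  0  0  0  0  0  0  0]
 [ 0  0  0  0  0  0  0  0  0  0  0  0  0  0  0  0  0  0  0  0  0]
 [ 0  0  0  0  0  0  0  0  0  0  0  0  0  0  0  0  0  0  0  0  0]]
```

```bash
python3 - <<'E'
from h import *
i,d=load("w2")
u,v=np.meshgrid(np.arange(100,480),np.arange(100,320));u=u.ravel();v=v.ravel()
pts=cv2.undistortPoints(np.stack([u,v],1).astype(float)[:,None],K(i),i["dist"])[:,0]
D=d[v,u];X=(np.c_[pts,np.ones(len(pts))]*D[:,None]-i["t"])@i["R"]
h=np.radians(-12.6); f=np.array([np.cos(h),np.sin(h)]);l=np.array([-f[1],f[0]])
a=(X[:,:2]-[.483,.143])@f; b=(X[:,:2]-[.483,.143])@l
m=(abs(a)<.03)&(X[:,2]>.05)&(X[:,2]<.16)&(abs(b)<.075)
print(np.histogram(b[m],bins=np.arange(-.08,.081,.005)))
i,d=load("top0")
# scene for post by top depth
u,v=np.meshgrid(np.arange(310,390),np.arange(180,250));u=u.ravel();v=v.ravel()
pts=cv2.undistortPoints(np.stack([u,v],1).astype(float)[:,None],K(i),i["dist"])[:,0]
D=d[v,u];X=(np.c_[pts,np.ones(len(pts))]*D[:,None]-i["t"])@i["R"]
for lo,hi in [(.16,.19),(.1,.16),(.008,.025)]:
    m=(X[:,2]>lo)&(X[:,2]<hi)&(D>0);print(lo,m.sum(),np.median(X[m,2]),cv2.minAreaRect(X[m,:2].astype(np.float32)))
E
```

```text
(array([  0,   0,   0,   0,   0,   0,   0,   0,   0,  33,  89,  87, 246,
       142,  88,  90,  88,  89,  90, 326,  90,  89,  38,   0,   0,   0,
         0,   0,   0,   0,   0,   0]), array([-8.0000000e-02, -7.5000000e-02, -7.0000000e-02, -6.5000000e-02,
       -6.0000000e-02, -5.5000000e-02, -5.0000000e-02, -4.5000000e-02,
       -4.0000000e-02, -3.5000000e-02, -3.0000000e-02, -2.5000000e-02,
       -2.0000000e-02, -1.5000000e-02, -1.0000000e-02, -5.0000000e-03,
        6.9388939e-17,  5.0000000e-03,  1.0000000e-02,  1.5000000e-02,
        2.0000000e-02,  2.5000000e-02,  3.0000000e-02,  3.5000000e-02,
        4.0000000e-02,  4.5000000e-02,  5.0000000e-02,  5.5000000e-02,
        6.0000000e-02,  6.5000000e-02,  7.0000000e-02,  7.5000000e-02,
        8.0000000e-02]))
0.16 236 0.17362617534289515 ((0.5511898994445801, -0.19392745196819305), (0.05147715285420418, 0.04242516681551933), 13.972898483276367)
0.1 65 0.13581983883595294 ((0.5484170913696289, -0.18739986419677734), (0.05137568339705467, 0.030416928231716156), 18.232913970947266)
0.008 1526 0.01241170200066533 ((0.5096578001976013, -0.20200425386428833), (0.19148226082324982, 0.20113183557987213), 24.41805648803711)
```

Request:
{"fn": "jog_arm", "kwargs": {"motion": [{"dx": 0.05, "dy": 0.25, "dz": -2.0, "turn": 0.009}, {"dx": 0, "dy": 0, "dz": -2.0, "turn": 0}, {"dx": 0, "dy": 0, "dz": -1.0, "turn": 0}], "fingers": 5.6, "grip_force": 40}}

```text
time: 1.67
tool_pos: [0.4813, 0.1451, 0.1729]
tcp_rot: [-0.334, -3.121, 0.0]
wrist_force: [-1.0, -0.1, -1.7]
width: 0.654
```

Request:
{"fn": "jog_arm", "kwargs": {"motion": [{"dx": 0, "dy": 0, "dz": -2.5, "turn": 0}, {"dx": 0, "dy": 0, "dz": -2.5, "turn": 0}, {"dx": 0, "dy": 0, "dz": -2.0, "turn": 0}, {"dx": 0, "dy": 0, "dz": -2.0, "turn": 0}, {"dx": 0, "dy": 0, "dz": -1.5, "turn": 0}, {"dx": 0, "dy": 0, "dz": 0, "turn": 0}]}}

```text
time: 2.17
tool_pos: [0.4794, 0.1444, 0.0665]
tcp_rot: [-0.334, -3.117, 0.003]
wrist_force: [-1.4, 0.7, 0.1]
width: 0.659
```

Request:
{"fn": "jog_arm", "kwargs": {"motion": [{"dx": 0, "dy": 0, "dz": 0, "turn": 0}, {"dx": 0, "dy": 0, "dz": 0, "turn": 0}, {"dx": 0, "dy": 0, "dz": 0, "turn": 0}, {"dx": 0, "dy": 0, "dz": 0, "turn": 0}, {"dx": 0, "dy": 0, "dz": 0, "turn": 0}, {"dx": 0, "dy": 0, "dz": 0, "turn": 0}], "fingers": 2.0, "grip_force": 40}}

```text
time: 2.67
tool_pos: [0.4835, 0.1439, 0.0708]
tcp_rot: [0.337, 3.123, 0.001]
wrist_force: [-0.2, -1.0, 0.1]
width: 0.435
```

Request:
{"fn": "jog_arm", "kwargs": {"motion": [{"dx": 0, "dy": 0, "dz": 0.5, "turn": 0.0}, {"dx": 0, "dy": 0, "dz": 1.0, "turn": 0.0}, {"dx": 0, "dy": 0, "dz": 2.0, "turn": 0.0}, {"dx": 0, "dy": 0, "dz": 3.0, "turn": 0}, {"dx": 0, "dy": 0, "dz": 3.0, "turn": 0}, {"dx": 0, "dy": 0, "dz": 3.0, "turn": 0}, {"dx": 0, "dy": 0, "dz": 1.5, "turn": 0}, {"dx": 0, "dy": 0, "dz": 0, "turn": 0}]}}

```text
time: 3.33
tool_pos: [0.4866, 0.1446, 0.2164]
tcp_rot: [0.336, 3.114, 0.006]
wrist_force: [0.6, 0.3, -1.2]
width: 0.437
```

```bash
python3 - <<'E'
from h import *
i,d=load("scene0")
u,v=np.meshgrid(np.arange(155,240),np.arange(165,240));u=u.ravel();v=v.ravel()
pts=cv2.undistortPoints(np.stack([u,v],1).astype(float)[:,None],K(i),i["dist"])[:,0]
D=d[v,u];X=(np.c_[pts,np.ones(len(pts))]*D[:,None]-i["t"])@i["R"]
for lo,hi in [(.165,.185),(.006,.02)]:
    m=(X[:,2]>lo)&(X[:,2]<hi)&(D>0);print(lo,m.sum(),np.median(X[m,2]),cv2.minAreaRect(X[m,:2].astype(np.float32)))
h=np.radians(14.4);f=np.array([np.cos(h),np.sin(h)]);l=np.array([-f[1],f[0]])
c0=np.array([.544,-.1955])
a=(X[:,:2]-c0)@f;b=(X[:,:2]-c0)@l;z=X[:,2]
m=(z>.02)&(z<.168)&(a>.012)
for zz in np.arange(.02,.17,.01):
    s=m&(abs(z-zz)<.005)
    if s.sum()>2: print(round(zz+0,3),s.sum(),np.round(np.percentile(a[s],[5,50,95])*1e3,1),np.round(np.percentile(b[s],[0,100])*1e3,1))
fm=m&(abs(a-.02)<.006)
A=np.c_[b[fm],np.ones(fm.sum())];k=np.linalg.lstsq(A,a[fm],rcond=None)[0];print("face slope deg",np.degrees(np.arctan(k[0])),k[1])
s=m&(a>.025)&(a<.04);print("stud pts",s.sum(),np.c_[a[s],b[s],z[s],u[s],v[s]].round(4))
for H in np.arange(.136,.166,.004):
    print(H,proj(i,[np.r_[c0+f*.032,H]]),proj(i,[np.r_[c0+f*.0255,H-.044]]))
s=bot.read_state();print(s["tool_pos"],s["wrist_force"])
E
```

```text
0.165 276 0.17397298368073383 ((0.5451748967170715, -0.19053363800048828), (0.04102158546447754, 0.040790390223264694), 16.533977508544922)
0.006 1617 0.012086217030890372 ((0.48239415884017944, -0.20172229409217834), (0.23036815226078033, 0.1485455185174942), 12.870230674743652)
0.02 16 [18.3 21.3 24.5] [-13.6  63.7]
0.03 34 [18.9 21.4 23.1] [-15.2  24.6]
0.04 30 [16.9 21.2 22.9] [-14.7  24.7]
0.05 30 [19.5 21.4 23. ] [-13.7  23.9]
0.06 32 [19.3 21.  22.8] [-15.   24.1]
0.07 33 [15.7 21.3 23. ] [-15.2  24.6]
0.08 32 [19.5 21.1 22.6] [-14.   24.1]
0.09 34 [19.8 21.2 22.6] [-14.5  24.7]
0.1 38 [16.4 20.8 22.2] [-13.5  25. ]
0.11 34 [16.6 21.1 25.8] [-14.6  24.4]
0.12 38 [19.7 21.1 23.1] [-14.6  23.3]
0.13 32 [16.9 20.7 22.5] [-15.6  24.3]
0.14 29 [15.1 20.8 23. ] [-14.7  24.2]
0.15 46 [17.8 21.3 33.4] [-15.   23.7]
0.16 56 [19.5 21.3 32.9] [-15.3  24.2]
0.17 14 [16.  20.6 21.7] [-13.   24.6]
face slope deg -1.0700618976145932 0.021063914241523547
stud pts 29 [[ 2.710e-02  1.600e-03  1.564e-01  1.850e+02  1.960e+02]
 [ 2.760e-02  4.100e-03  1.569e-01  1.860e+02  1.960e+02]
 [ 2.930e-02
[... 1538 characters left out ...]
+02  2.230e+02]]
0.136 [[186.06708336 202.27915022]] [[189.8483734  209.23333724]]
0.14 [[185.71839212 201.41199745]] [[189.52559384 208.42307634]]
0.14400000000000002 [[185.36733616 200.53890099]] [[189.2007087  207.60747527]]
0.14800000000000002 [[185.01389163 199.65980024]] [[188.87369756 206.78648167]]
0.15200000000000002 [[184.65803439 198.7746338 ]] [[188.54453972 205.96004247]]
0.15600000000000003 [[184.29973995 197.88333944]] [[188.21321423 205.12810393]]
0.16000000000000003 [[183.93898352 196.98585408]] [[187.87969986 204.29061161]]
0.16400000000000003 [[183.57573995 196.08211378]] [[187.54397511 203.44751035]]
[0.48661527 0.14455325 0.21643209] [ 0.56461891  0.30101548 -1.15061382]
```

Request:
{"fn": "jog_arm", "kwargs": {"motion": [{"dx": 0.6, "dy": -1.2, "dz": 1.5, "turn": 0.04}, {"dx": 1.1, "dy": -3.0, "dz": 1.5, "turn": 0.043}, {"dx": 1.1, "dy": -3.0, "dz": 1.0, "turn": 0.043}, {"dx": 1.1, "dy": -3.0, "dz": 1.0, "turn": 0.043}, {"dx": 1.1, "dy": -3.0, "dz": 0, "turn": 0.043}, {"dx": 1.1, "dy": -3.0, "dz": 0, "turn": 0.043}, {"dx": 1.1, "dy": -3.0, "dz": 0, "turn": 0.043}, {"dx": 1.1, "dy": -3.0, "dz": 0, "turn": 0.043}, {"dx": 1.1, "dy": -3.0, "dz": 0, "turn": 0.043}, {"dx": 1.1, "dy": -3.0, "dz": 0, "turn": 0.043}, {"dx": 1.1, "dy": -3.0, "dz": 0, "turn": 0.043}, {"dx": 0, "dy": -1.0, "dz": 0, "turn": 0}]}}

```text
time: 4.33
tool_pos: [0.5997, -0.1824, 0.2582]
tcp_rot: [0.398, -3.115, 0.002]
wrist_force: [0.4, -0.2, -2.2]
width: 0.432
```

Request:
{"fn": "jog_arm", "kwargs": {"motion": [{"dx": 0, "dy": 0, "dz": 0, "turn": 0}, {"dx": 0, "dy": 0, "dz": 0, "turn": 0}, {"dx": 0, "dy": 0, "dz": 0, "turn": 0}]}}

```text
time: 4.58
tool_pos: [0.5985, -0.1771, 0.2594]
tcp_rot: [0.399, -3.115, -0.002]
wrist_force: [0.0, 0.1, -1.6]
width: 0.433
```

```bash
python3 - <<'E'
from h import *
i,im,d=snap("wrist","w3"); cv2.imwrite("pics/w3b.png",cv2.resize(im[:,:,::-1],(800,600),interpolation=cv2.INTER_CUBIC))
for k in range(3):
  s=bot.read_state();print(s["q"].round(3),s["wrist_force"],s["tool_pos"],s["tcp_rot"]);viewer.read_camera("wrist")
E
```

```text
[-3.270e-01  1.420e-01  1.653e+00  1.000e-03  1.348e+00 -2.154e+00] [ 0.44926776  0.29592005 -1.65138215] [ 0.59863421 -0.1768324   0.25967104] [ 4.00714816e-01 -3.11504639e+00 -1.73266308e-03]
[-0.327  0.142  1.653  0.     1.348 -2.154] [-0.41094096  0.07244985 -2.24489906] [ 0.59879964 -0.17673914  0.25995356] [ 4.01554125e-01 -3.11537776e+00 -1.17544673e-03]
[-0.327  0.142  1.652  0.     1.348 -2.155] [ 0.47805152 -0.02088711 -1.54423787] [ 0.59893158 -0.17684325  0.26020294] [ 4.01933559e-01 -3.11572084e+00 -5.62416330e-04]
```

View pics/w3b.png

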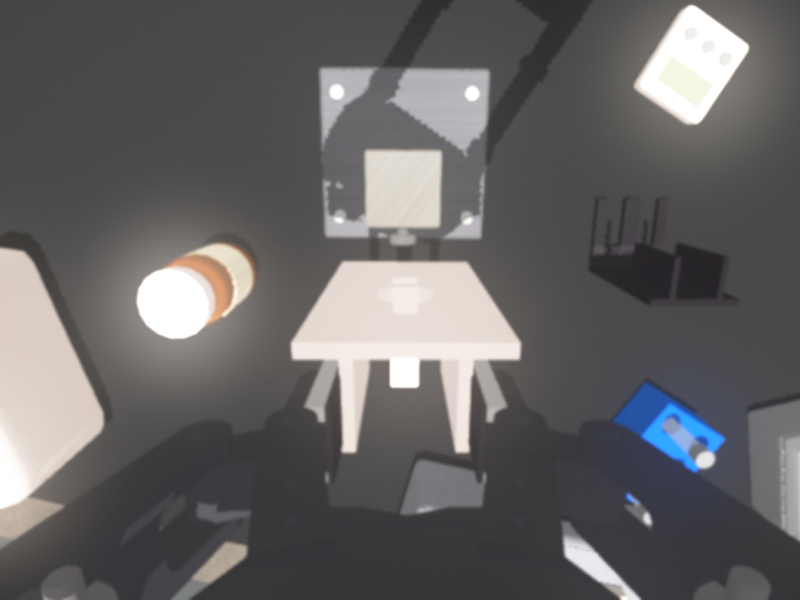

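```bash
cat >> h.py <<'E'
def cloud(i,d,u0,u1,v0,v1):
    u,v=np.meshgrid(np.arange(u0,u1),np.arange(v0,v1));u=u.ravel();v=v.ravel()
    pts=cv2.undistortPoints(np.stack([u,v],1).astype(float)[:,None],K(i),np.array(i["dist"],float))[:,0]
    D=d[v,u];X=(np.c_[pts,np.ones(len(pts))]*D[:,None]-np.array(i["t"]))@np.array(i["R"]); return X[D>0],u[D>0],v[D>0]
E
python3 - <<'E'
from h import *
i,d=load("w3")
h=np.radians(14.7);f=np.array([np.cos(h),np.sin(h)]);l=np.array([-f[1],f[0]]);T=np.array([.5987,-.1768])
def rel(X): return np.c_[(X[:,:2]-T)@f,(X[:,:2]-T)@l,X[:,2]]*1e3
def rect(n,X,m):
    r=rel(X[m]);q=cv2.minAreaRect(r[:,:2].astype(np.float32));print(n,m.sum(),"z",np.median(r[:,2]).round(1),"c",np.round(q[0],1),np.round(q[1],1),round(q[2],2),"rng a",np.percentile(r[:,0],[1,99]).round(1),"b",np.percentile(r[:,1],[1,99]).round(1))
X,u,v=cloud(i,d,240,330,95,172)
rect("posttop",X,abs(X[:,2]-.174)<.006)
rect("stud",X,(X[:,2]>.13)&(X[:,2]<.167)&(v>=160)&(v<173)&(u>270)&(u<296))
m=(v>=161)&(v<172)&(u>268)&(u<298);r=rel(X[m]);s=(r[:,2]>80);print(np.c_[r[s],u[m][s],v[m][s]].round(1)[::3])
X,u,v=cloud(i,d,200,368,180,254)
rect("platetop",X,(X[:,2]>.298)&(X[:,2]<.315))
X,u,v=cloud(i,d,215,350,186,236)
m=(X[:,2]<.295)&(X[:,2]>.19);r=rel(X[m]);
A=np.c_[r[:,1],r[:,2]-250,np.ones(len(r))];k=None
w=np.ones(len(r),bool)
for _ in range(6):
    k=np.linalg.lstsq(A[w],r[w,0],rcond=None)[0];w=abs(A@k-r[:,0])<2
print("plate back: yaw slope,tilt deg",np.degrees(k[:2]),"a@z250",k[2],w.sum(),len(r),"zrange",r[w,2].min(),r[w,2].max())
# foot
X,u,v=cloud(i,d,215,350,40,172)
rect("foot",X,abs(X[:,2]-.012)<.004)
E
```

```text
posttop 2844 z 173.0 c [-56.4  -2.6] [40.4 40.1] 89.79 rng a [-76.3 -37.4] b [-22.1  17.1]
stud 154 z 155.8 c [-29.2  -2.7] [14.2  8.6] 89.75 rng a [-33.4 -25. ] b [-9.8  4.4]
[[-3.250e+01 -5.600e+00  1.524e+02  2.780e+02  1.610e+02]
 [-3.270e+01 -3.100e+00  1.545e+02  2.810e+02  1.610e+02]
 [-3.260e+01 -6.000e-01  1.536e+02  2.840e+02  1.610e+02]
 [-3.170e+01 -4.800e+00  1.525e+02  2.790e+02  1.620e+02]
 [-3.190e+01 -2.300e+00  1.546e+02  2.820e+02  1.620e+02]
 [-3.080e+01 -5.600e+00  1.521e+02  2.780e+02  1.630e+02]
 [-3.100e+01 -3.100e+00  1.538e+02  2.810e+02  1.630e+02]
 [-3.100e+01 -6.000e-01  1.536e+02  2.840e+02  1.630e+02]
 [-3.000e+01 -8.100e+00  1.522e+02  2.750e+02  1.640e+02]
 [-2.990e+01 -5.700e+00  1.516e+02  2.780e+02  1.640e+02]
 [-3.020e+01 -3.100e+00  1.538e+02  2.810e+02  1.640e+02]
 [-3.000e+01 -6.000e-01  1.524e+02  2.840e+02  1.640e+02]
 [-3.000e+01  1.900e+00  1.523e+02  2.870e+02  1.640e+02]
 [-2.910e+01 -9.800e+00  1.519e+02  2.730e+02  1.650e+02]
 [-2.960e+01 -7.200e+00  1.554e+02  2.760e+02  1.650e+02]
 [-2.980e+01 -4.800e+00  1.570e+02  2.790e+02  1.650e+
[... 1535 characters left out ...]
  1.566e+02  2.880e+02  1.690e+02]
 [-2.540e+01 -8.100e+00  1.551e+02  2.750e+02  1.700e+02]
 [-2.570e+01 -5.600e+00  1.569e+02  2.780e+02  1.700e+02]
 [-2.580e+01 -3.100e+00  1.576e+02  2.810e+02  1.700e+02]
 [-2.600e+01 -7.000e-01  1.590e+02  2.840e+02  1.700e+02]
 [-2.560e+01  1.800e+00  1.562e+02  2.870e+02  1.700e+02]
 [-2.490e+01 -3.100e+00  1.574e+02  2.810e+02  1.710e+02]]
platetop 2583 z 302.5 c [-18.  -1.] [64.3  7.5] 89.76 rng a [-21.5 -15.5] b [-32.4  30.2]
plate back: yaw slope,tilt deg [0.28715362 0.01597456] a@z250 -21.09285746333709 5211 5592 zrange 197.95986420221953 294.9991328847995
foot 10697 z 11.1 c [-77.   -2.2] [140.7 139.8] 89.57 rng a [-145.4   -8.8] b [-70.9  66.3]
```

Request:
{"fn": "jog_arm", "kwargs": {"motion": [{"dx": -0.45, "dy": -0.2, "dz": 0, "turn": 0}, {"dx": -0.48, "dy": -0.21, "dz": 0, "turn": 0}, {"dx": 0, "dy": 0, "dz": -0.8, "turn": 0}, {"dx": 0, "dy": 0, "dz": -0.8, "turn": 0}, {"dx": 0, "dy": 0, "dz": -0.8, "turn": 0}, {"dx": 0, "dy": 0, "dz": 0, "turn": 0}, {"dx": 0, "dy": 0, "dz": 0, "turn": 0}]}}

```text
time: 5.37
tool_pos: [0.589, -0.182, 0.2345]
tcp_rot: [0.399, -3.114, -0.002]
wrist_force: [0.1, -0.2, -3.0]
width: 0.432
```

Request:
{"fn": "jog_arm", "kwargs": {"motion": [{"dx": 0, "dy": 0, "dz": -0.2, "turn": 0}, {"dx": 0, "dy": 0, "dz": 0, "turn": 0}]}}

```text
time: 5.53
tool_pos: [0.59, -0.1824, 0.234]
tcp_rot: [-0.4, 3.116, 0.0]
wrist_force: [-0.3, -0.4, -1.8]
width: 0.434
```

Request:
{"fn": "jog_arm", "kwargs": {"motion": [{"dx": 0, "dy": 0, "dz": -0.1, "turn": 0}, {"dx": 0, "dy": 0, "dz": 0, "turn": 0}]}}

```text
time: 5.7
tool_pos: [0.5901, -0.1824, 0.2333]
tcp_rot: [-0.4, 3.116, -0.0]
wrist_force: [-0.9, -0.5, -1.8]
width: 0.435
```

Request:
{"fn": "jog_arm", "kwargs": {"motion": [{"dx": 0, "dy": 0, "dz": -0.1, "turn": 0}, {"dx": 0, "dy": 0, "dz": 0, "turn": 0}]}}

```text
time: 5.87
tool_pos: [0.5899, -0.1823, 0.2322]
tcp_rot: [-0.4, 3.116, -0.0]
wrist_force: [-0.6, 0.0, -1.7]
width: 0.435
```

Request:
{"fn": "jog_arm", "kwargs": {"motion": [{"dx": 0, "dy": 0, "dz": -0.1, "turn": 0}, {"dx": 0, "dy": 0, "dz": 0, "turn": 0}]}}

```text
time: 6.03
tool_pos: [0.5898, -0.1823, 0.231]
tcp_rot: [0.4, -3.116, -0.0]
wrist_force: [-0.1, 1.2, -1.9]
width: 0.43
```

Request:
{"fn": "jog_arm", "kwargs": {"motion": [{"dx": 0, "dy": 0, "dz": -0.1, "turn": 0}, {"dx": 0, "dy": 0, "dz": 0, "turn": 0}]}}

```text
time: 6.2
tool_pos: [0.5898, -0.1823, 0.23]
tcp_rot: [0.4, -3.116, -0.0]
wrist_force: [-0.1, 0.7, -2.0]
width: 0.429
```

Request:
{"fn": "jog_arm", "kwargs": {"motion": [{"dx": 0, "dy": 0, "dz": -0.1, "turn": 0}, {"dx": 0, "dy": 0, "dz": 0, "turn": 0}]}}

```text
time: 6.37
tool_pos: [0.59, -0.1823, 0.2298]
tcp_rot: [-0.4, 3.116, -0.0]
wrist_force: [-0.3, 0.1, 1.0]
width: 0.435
```

Request:
{"fn": "jog_arm", "kwargs": {"motion": [{"dx": 0, "dy": 0, "dz": -0.1, "turn": 0}, {"dx": 0, "dy": 0, "dz": 0, "turn": 0}]}}

```text
time: 6.53
tool_pos: [0.5903, -0.1823, 0.2296]
tcp_rot: [-0.4, 3.115, -0.001]
wrist_force: [-1.0, 1.5, 4.1]
width: 0.436
```

Request:
{"fn": "jog_arm", "kwargs": {"motion": [{"dx": 0, "dy": 0, "dz": 0.3, "turn": 0}, {"dx": 0.63, "dy": 0.17, "dz": 0, "turn": 0}, {"dx": 0.63, "dy": 0.16, "dz": 0, "turn": 0}, {"dx": 0, "dy": 0, "dz": 0, "turn": 0}, {"dx": 0, "dy": 0, "dz": -1.5, "turn": 0}, {"dx": 0, "dy": 0, "dz": -2, "turn": 0}, {"dx": 0, "dy": 0, "dz": -2, "turn": 0}, {"dx": 0, "dy": 0, "dz": -1.17, "turn": 0}, {"dx": 0, "dy": 0, "dz": -0.5, "turn": 0}, {"dx": 0, "dy": 0, "dz": 0, "turn": 0}, {"dx": 0, "dy": 0, "dz": 0, "turn": 0}, {"dx": 0, "dy": 0, "dz": 0, "turn": 0}]}}

```text
time: 7.53
tool_pos: [0.6036, -0.1794, 0.1609]
tcp_rot: [-0.4, 3.114, -0.002]
wrist_force: [0.3, -0.0, -1.5]
width: 0.436
```

```bash
python3 - <<'E'
from h import *
i,im,d=snap("wrist","w4"); cv2.imwrite("pics/w4b.png",cv2.resize(im[:,:,::-1],(800,600),interpolation=cv2.INTER_CUBIC))
s=bot.read_state();print(s["wrist_force"],s["tool_pos"],s["tcp_rot"])
h=np.radians(14.7);f=np.array([np.cos(h),np.sin(h)]);l=np.array([-f[1],f[0]]);T=s["tool_pos"][:2]
X,u,v=cloud(i,d,180,390,60,260)
r=np.c_[(X[:,:2]-T)@f,(X[:,:2]-T)@l,X[:,2]]*1e3
def rect(n,m):
    q=cv2.minAreaRect(r[m][:,:2].astype(np.float32));print(n,m.sum(),"z",np.median(r[m,2]).round(1),"c",np.round(q[0],1),np.round(q[1],1),round(q[2],2))
rect("post",(abs(r[:,2]-173.5)<4)&(r[:,0]<-25))
rect("platetop",(r[:,2]>198)&(r[:,2]<212)&(r[:,0]<-12)&(abs(r[:,1])<36))
m=(abs(r[:,1])<36)&(r[:,0]>-30)&(r[:,0]<-12)&(r[:,2]>198)&(r[:,2]<212)
print(np.percentile(r[m,0],[1,50,99]),np.percentile(r[m,1],[0.5,99.5]),np.percentile(r[m,2],[5,50,95]))
E
```

```text
[-2.41521845e-04 -5.00137936e-01 -1.60256196e-01] [ 0.60364195 -0.1794101   0.16116053] [-3.99491160e-01  3.11358004e+00 -1.94682680e-03]
post 7653 z 173.1 c [-60.6   1.3] [40.9 40.6] 89.75
platetop 2900 z 204.0 c [-17.   -0.8] [ 9.9 64.6] 0.02
[-21.48571877 -19.41992518 -12.76521073] [-32.448053    31.03073185] [199.13517622 204.03524816 205.16903846]
```

View pics/w4b.png

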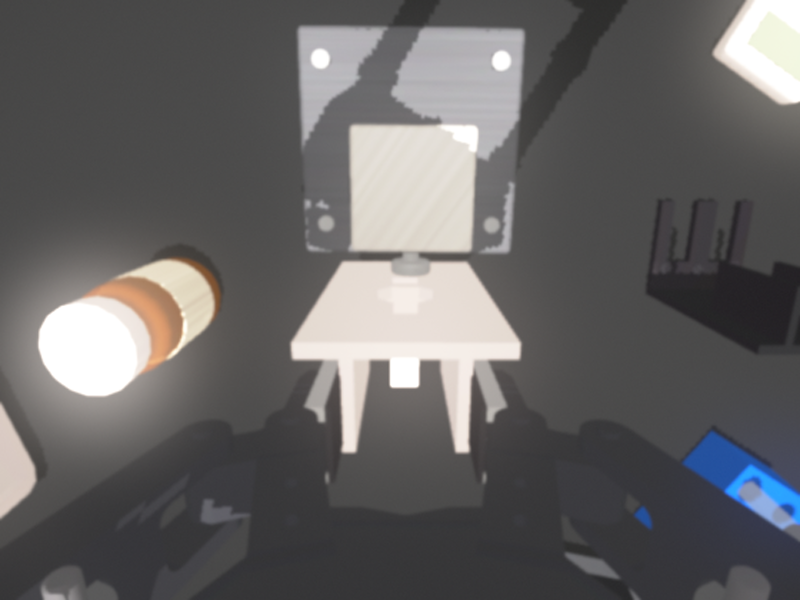

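Request:
{"fn": "jog_arm", "kwargs": {"motion": [{"dx": -0.05, "dy": 0.2, "dz": 0, "turn": 0}, {"dx": 0, "dy": 0, "dz": 0, "turn": 0}, {"dx": 0, "dy": 0, "dz": 0, "turn": 0}, {"dx": 0, "dy": 0, "dz": 0, "turn": 0}]}}

```text
time: 7.92
tool_pos: [0.6022, -0.177, 0.1599]
tcp_rot: [-0.4, 3.115, -0.0]
wrist_force: [-0.2, -0.5, -2.0]
width: 0.434
```

```bash
cat > m.py <<'E'
from h import *
import sys
i,im,d=snap("wrist",sys.argv[1]); s=bot.read_state();print("t",round(s["time"],2),s["wrist_force"].round(1),s["tool_pos"].round(4))
h=np.radians(14.7);f=np.array([np.cos(h),np.sin(h)]);l=np.array([-f[1],f[0]]);T=s["tool_pos"][:2]
X,u,v=cloud(i,d,180,390,60,260)
r=np.c_[(X[:,:2]-T)@f,(X[:,:2]-T)@l,X[:,2]]*1e3
def rect(n,m):
    q=cv2.minAreaRect(r[m][:,:2].astype(np.float32));print(n,m.sum(),"z",np.median(r[m,2]).round(1),"c",np.round(q[0],1),np.round(q[1],1),round(q[2],2),"a",np.percentile(r[m,0],[1,99]).round(1),"b",np.percentile(r[m,1],[1,99]).round(1))
rect("post",(abs(r[:,2]-173.2)<2)&(r[:,0]<-23)&(v<186))
zt=s["tool_pos"][2]*1e3+43
rect("platetop",(abs(r[:,2]-zt)<3)&(r[:,0]<-14)&(r[:,0]>-30)&(abs(r[:,1])<36))
E
python3 m.py w5
```

```text
t 7.97 [ 0.3  0.4 -1.5] [ 0.6021 -0.177   0.1598]
post 7663 z 173.0 c [-59.7  -1.3] [40.7 40. ] 89.91 a [-79.2 -40.7] b [-20.8  18.2]
platetop 2431 z 203.2 c [-17.8  -0.7] [ 7.6 64.6] 0.06 a [-21.2 -14.5] b [-32.2  30.5]
```

Request:
{"fn": "jog_arm", "kwargs": {"motion": [{"dx": -0.3, "dy": -0.1, "dz": 0, "turn": 0}, {"dx": -0.3, "dy": -0.08, "dz": 0, "turn": 0}, {"dx": -0.3, "dy": -0.08, "dz": 0, "turn": 0}, {"dx": -0.25, "dy": -0.07, "dz": 0, "turn": 0}, {"dx": 0, "dy": 0, "dz": 0, "turn": 0}, {"dx": 0, "dy": 0, "dz": 0, "turn": 0}, {"dx": 0, "dy": 0, "dz": 0, "turn": 0}]}}

```text
time: 8.55
tool_pos: [0.5905, -0.1804, 0.1596]
tcp_rot: [-0.399, 3.116, -0.0]
wrist_force: [-1.1, -0.2, -1.6]
width: 0.432
```

```bash
python3 m.py w6
```

```text
t 8.6 [ 0.4 -0.4 -2.1] [ 0.5906 -0.1803  0.1596]
post 5941 z 173.0 c [-52.4  -1. ] [40.7 31.7] 89.86 a [-67.8 -36.8] b [-20.5  18.5]
platetop 2432 z 202.8 c [-17.9  -0.8] [ 7.5 64.5] 0.01 a [-21.4 -14.5] b [-32.3  30.6]
```

Request:
{"fn": "jog_arm", "kwargs": {"motion": [{"dx": -0.15, "dy": -0.04, "dz": 0, "turn": 0}, {"dx": -0.1, "dy": -0.03, "dz": 0, "turn": 0}, {"dx": 0, "dy": 0, "dz": 0, "turn": 0}, {"dx": 0, "dy": 0, "dz": 0, "turn": 0}]}}

```text
time: 8.93
tool_pos: [0.5884, -0.181, 0.1596]
tcp_rot: [-0.399, 3.115, -0.0]
wrist_force: [2.0, 0.4, -1.4]
width: 0.435
```

Request:
{"fn": "jog_arm", "kwargs": {"motion": [{"dx": -0.1, "dy": -0.03, "dz": 0, "turn": 0}, {"dx": -0.1, "dy": -0.03, "dz": 0, "turn": 0}, {"dx": 0, "dy": 0, "dz": 0, "turn": 0}, {"dx": 0, "dy": 0, "dz": 0, "turn": 0}]}}

```text
time: 9.27
tool_pos: [0.5866, -0.1815, 0.1597]
tcp_rot: [-0.399, 3.115, -0.0]
wrist_force: [2.8, 0.6, -1.2]
width: 0.435
```

Request:
{"fn": "jog_arm", "kwargs": {"motion": [{"dx": -0.1, "dy": -0.03, "dz": 0, "turn": 0}, {"dx": 0, "dy": 0, "dz": 0, "turn": 0}, {"dx": 0, "dy": 0, "dz": 0, "turn": 0}]}}

```text
time: 9.52
tool_pos: [0.5853, -0.1818, 0.1597]
tcp_rot: [-0.4, 3.115, 0.0]
wrist_force: [3.2, 1.2, -1.9]
width: 0.435
```

Request:
{"fn": "jog_arm", "kwargs": {"motion": [{"dx": -0.1, "dy": -0.03, "dz": 0, "turn": 0}, {"dx": 0, "dy": 0, "dz": 0, "turn": 0}, {"dx": 0, "dy": 0, "dz": 0, "turn": 0}]}}

```text
time: 9.77
tool_pos: [0.5842, -0.1821, 0.1597]
tcp_rot: [-0.4, 3.116, 0.0]
wrist_force: [4.4, 1.1, -1.5]
width: 0.435
```

```bash
python3 m.py w7
```

```text
t 9.82 [ 3.3  2.2 -1.5] [ 0.5842 -0.1822  0.1597]
post 4611 z 173.0 c [-49.   -0.9] [40.6 25.1] 89.85 a [-61.1 -36.7] b [-20.3  18.7]
platetop 2353 z 202.8 c [-17.9  -0.9] [64.4  7.8] 89.97 a [-21.3 -14.3] b [-32.3  30.6]
```

Request:
{"fn": "jog_arm", "kwargs": {"motion": [{"dx": -0.1, "dy": -0.03, "dz": 0, "turn": 0}, {"dx": 0, "dy": 0, "dz": 0, "turn": 0}, {"dx": 0, "dy": 0, "dz": 0, "turn": 0}]}}

```text
time: 10.07
tool_pos: [0.5836, -0.1823, 0.1597]
tcp_rot: [-0.399, 3.115, 0.0]
wrist_force: [4.7, 3.2, -0.9]
width: 0.435
```

Request:
{"fn": "jog_arm", "kwargs": {"motion": [{"dx": -0.1, "dy": -0.03, "dz": 0, "turn": 0}, {"dx": 0, "dy": 0, "dz": 0, "turn": 0}, {"dx": 0, "dy": 0, "dz": 0, "turn": 0}, {"dx": 0, "dy": 0, "dz": 0, "turn": 0}]}}

```text
time: 10.4
tool_pos: [0.5831, -0.1826, 0.16]
tcp_rot: [-0.399, 3.114, -0.0]
wrist_force: [4.5, 3.8, -0.6]
width: 0.43
```

```bash
python3 m.py w8; python3 - <<'E'
from h import *
im=cv2.imread("pics/w8.png");cv2.imwrite("pics/w8b.png",cv2.resize(im[70:270,190:380],(760,600*800//800),interpolation=cv2.INTER_CUBIC)[:600])
print(bot.read_state()["torque"])
E
```

```text
t 10.45 [ 6.9  3.2 -1.2] [ 0.5831 -0.1826  0.16  ]
post 4371 z 173.0 c [-48.5  -0.8] [40.5 24.3] 89.84 a [-59.9 -36.7] b [-20.3  18.8]
platetop 2308 z 202.8 c [-17.8  -0.7] [64.4  7.5] 89.88 a [-21.3 -14.3] b [-32.1  30.6]
[ 0.69342458 -1.28912669 -0.03780831]
```

View pics/w8b.png

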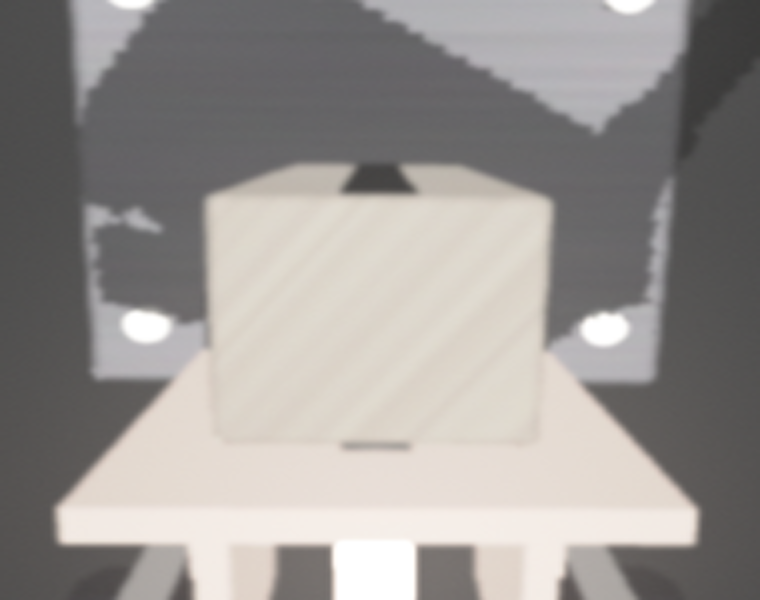

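Request:
{"fn": "jog_arm", "kwargs": {"motion": [{"dx": 0, "dy": 0, "dz": -0.15, "turn": 0}, {"dx": 0, "dy": 0, "dz": -0.15, "turn": 0}, {"dx": 0, "dy": 0, "dz": 0, "turn": 0}, {"dx": 0, "dy": 0, "dz": 0, "turn": 0}]}}

```text
time: 10.78
tool_pos: [0.5833, -0.1832, 0.1571]
tcp_rot: [-0.399, 3.113, -0.002]
wrist_force: [5.6, 1.3, -1.6]
width: 0.436
```

Request:
{"fn": "jog_arm", "kwargs": {"motion": [{"dx": 0, "dy": 0, "dz": -0.15, "turn": 0}, {"dx": 0, "dy": 0, "dz": -0.15, "turn": 0}, {"dx": 0, "dy": 0, "dz": 0, "turn": 0}, {"dx": 0, "dy": 0, "dz": 0, "turn": 0}]}}

```text
time: 11.12
tool_pos: [0.5834, -0.1834, 0.1542]
tcp_rot: [-0.399, 3.113, -0.003]
wrist_force: [6.0, 1.1, -1.2]
width: 0.437
```

Request:
{"fn": "jog_arm", "kwargs": {"motion": [{"dx": 0, "dy": 0, "dz": -0.15, "turn": 0}, {"dx": 0, "dy": 0, "dz": -0.15, "turn": 0}, {"dx": 0, "dy": 0, "dz": 0, "turn": 0}, {"dx": 0, "dy": 0, "dz": 0, "turn": 0}]}}

```text
time: 11.45
tool_pos: [0.5835, -0.1835, 0.1512]
tcp_rot: [-0.399, 3.113, -0.003]
wrist_force: [5.9, 1.6, -2.0]
width: 0.433
```

Request:
{"fn": "jog_arm", "kwargs": {"motion": [{"dx": 0, "dy": 0, "dz": -0.15, "turn": 0}, {"dx": 0, "dy": 0, "dz": -0.15, "turn": 0}, {"dx": 0, "dy": 0, "dz": 0, "turn": 0}, {"dx": 0, "dy": 0, "dz": 0, "turn": 0}]}}

```text
time: 11.78
tool_pos: [0.5837, -0.1835, 0.1483]
tcp_rot: [-0.399, 3.113, -0.003]
wrist_force: [6.6, 1.3, -1.9]
width: 0.435
```

```bash
python3 m.py w9
```

```text
t 11.83 [ 6.5  0.9 -1.8] [ 0.5836 -0.1835  0.1483]
post 4661 z 173.0 c [-49.9   0.2] [22.1 40.6] 0.24 a [-60.5 -39.1] b [-19.2  19.7]
platetop 2301 z 191.1 c [-17.8  -0.7] [ 7.5 64.8] 0.04 a [-21.3 -14.5] b [-32.2  30.6]
```

Request:
{"fn": "jog_arm", "kwargs": {"motion": [{"dx": -0.05, "dy": 0.05, "dz": -0.15, "turn": 0}, {"dx": 0, "dy": 0, "dz": -0.15, "turn": 0}, {"dx": 0, "dy": 0, "dz": -0.1, "turn": 0}, {"dx": 0, "dy": 0, "dz": 0, "turn": 0}]}}

```text
time: 12.17
tool_pos: [0.5837, -0.1831, 0.1449]
tcp_rot: [-0.399, 3.111, -0.004]
wrist_force: [7.0, 1.5, -1.1]
width: 0.439
```

Request:
{"fn": "jog_arm", "kwargs": {"motion": [{"dx": 0, "dy": 0, "dz": -0.1, "turn": 0}, {"dx": 0, "dy": 0, "dz": -0.1, "turn": 0}, {"dx": 0, "dy": 0, "dz": 0, "turn": 0}, {"dx": 0, "dy": 0, "dz": 0, "turn": 0}]}}

```text
time: 12.5
tool_pos: [0.5837, -0.1829, 0.1425]
tcp_rot: [-0.399, 3.111, -0.003]
wrist_force: [7.7, 1.5, -2.9]
width: 0.436
```

Request:
{"fn": "jog_arm", "kwargs": {"motion": [{"dx": 0, "dy": 0, "dz": -0.1, "turn": 0}, {"dx": 0, "dy": 0, "dz": -0.1, "turn": 0}, {"dx": 0, "dy": 0, "dz": 0, "turn": 0}, {"dx": 0, "dy": 0, "dz": 0, "turn": 0}]}}

```text
time: 12.83
tool_pos: [0.5837, -0.1828, 0.1403]
tcp_rot: [-0.399, 3.112, -0.003]
wrist_force: [8.7, 0.7, -2.6]
width: 0.433
```

Request:
{"fn": "jog_arm", "kwargs": {"motion": [{"dx": 0, "dy": 0, "dz": -0.1, "turn": 0}, {"dx": 0, "dy": 0, "dz": 0, "turn": 0}, {"dx": 0, "dy": 0, "dz": 0, "turn": 0}]}}

```text
time: 13.08
tool_pos: [0.5837, -0.1828, 0.1398]
tcp_rot: [-0.399, 3.112, -0.003]
wrist_force: [7.5, 1.8, -0.6]
width: 0.434
```

Request:
{"fn": "jog_arm", "kwargs": {"motion": [{"dx": 0, "dy": 0, "dz": -0.1, "turn": 0}, {"dx": 0, "dy": 0, "dz": 0, "turn": 0}, {"dx": 0, "dy": 0, "dz": 0, "turn": 0}]}}

```text
time: 13.33
tool_pos: [0.5837, -0.1829, 0.1391]
tcp_rot: [-0.399, 3.111, -0.003]
wrist_force: [7.6, 2.6, 1.3]
width: 0.435
```

Request:
{"fn": "jog_arm", "kwargs": {"motion": [{"dx": 0, "dy": 0, "dz": -0.1, "turn": 0}, {"dx": 0, "dy": 0, "dz": 0, "turn": 0}, {"dx": 0, "dy": 0, "dz": 0, "turn": 0}]}}

```text
time: 13.58
tool_pos: [0.5838, -0.1829, 0.1382]
tcp_rot: [-0.399, 3.111, -0.003]
wrist_force: [7.1, 2.0, 1.4]
width: 0.437
```

```bash
python3 m.py w10
```

```text
t 13.63 [7.9 2.  1. ] [ 0.5838 -0.1829  0.1382]
post 4915 z 173.0 c [-51.1  -0.3] [20.1 40.5] 0.08 a [-60.7 -41.3] b [-19.6  19.2]
platetop 2378 z 181.2 c [-17.8  -0.7] [64.3  7.6] 89.84 a [-21.4 -14.5] b [-32.1  30.6]
```

Request:
{"fn": "jog_arm", "kwargs": {"motion": [{"dx": 0, "dy": 0, "dz": -0.1, "turn": 0}, {"dx": 0, "dy": 0, "dz": 0, "turn": 0}, {"dx": 0, "dy": 0, "dz": 0, "turn": 0}]}}

```text
time: 13.88
tool_pos: [0.5838, -0.183, 0.1375]
tcp_rot: [-0.399, 3.111, -0.003]
wrist_force: [7.0, 3.0, 2.2]
width: 0.436
```

Request:
{"fn": "jog_arm", "kwargs": {"motion": [{"dx": 0, "dy": 0, "dz": -0.1, "turn": 0}, {"dx": 0, "dy": 0, "dz": 0, "turn": 0}, {"dx": 0, "dy": 0, "dz": 0, "turn": 0}]}}

```text
time: 14.13
tool_pos: [0.5839, -0.183, 0.1373]
tcp_rot: [-0.399, 3.111, -0.004]
wrist_force: [5.9, 2.1, 5.1]
width: 0.433
```

Request:
{"fn": "jog_arm", "kwargs": {"motion": [{"dx": 0, "dy": 0, "dz": -0.1, "turn": 0}, {"dx": 0, "dy": 0, "dz": 0, "turn": 0}, {"dx": 0, "dy": 0, "dz": 0, "turn": 0}, {"dx": 0, "dy": 0, "dz": 0, "turn": 0}]}}

```text
time: 14.47
tool_pos: [0.5839, -0.183, 0.1371]
tcp_rot: [-0.399, 3.111, -0.004]
wrist_force: [4.4, 2.4, 8.4]
width: 0.435
```

```bash
python3 m.py w11; python3 - <<'E'
from h import *
i,im,d=snap("scene","s2")
cv2.imwrite("pics/s2b.png",cv2.resize(cv2.imread("pics/s2.png")[150:250,140:260],(720,600),interpolation=cv2.INTER_CUBIC))
E
```

```text
t 14.52 [3.8 3.1 9.4] [ 0.5839 -0.183   0.1371]
post 4971 z 173.0 c [-51.2  -0.1] [20.1 40.7] 0.01 a [-60.8 -41.5] b [-19.5  19.4]
platetop 2425 z 180.1 c [-17.8  -0.7] [64.3  7.6] 89.96 a [-21.3 -14.5] b [-32.   30.7]
```

View pics/s2b.png

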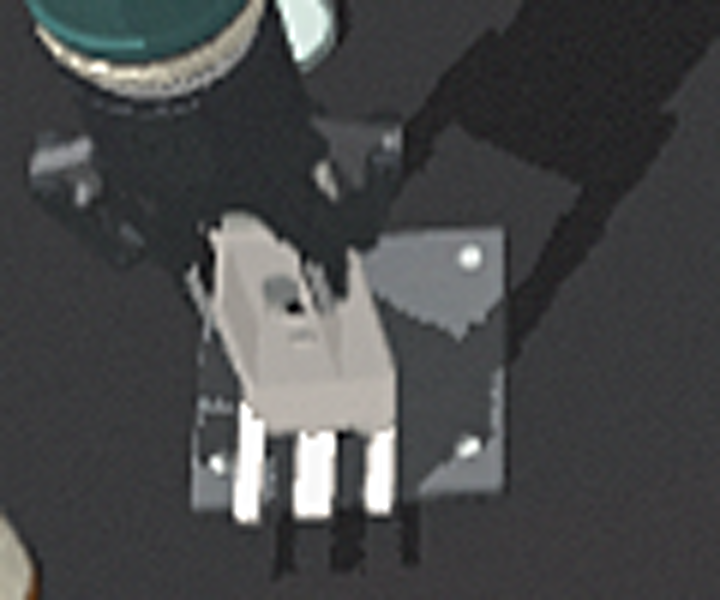

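Request:
{"fn": "jog_arm", "kwargs": {"motion": [{"dx": 0, "dy": 0, "dz": 0.2, "turn": 0}, {"dx": 0, "dy": 0, "dz": 0, "turn": 0}, {"dx": 0, "dy": 0, "dz": 0, "turn": 0}]}}

```text
time: 14.82
tool_pos: [0.5838, -0.1829, 0.1375]
tcp_rot: [-0.399, 3.111, -0.003]
wrist_force: [7.1, 2.0, 2.4]
width: 0.432
```

Request:
{"fn": "jog_arm", "kwargs": {"motion": [{"dx": 0, "dy": 0, "dz": 0, "turn": 0}, {"dx": 0, "dy": 0, "dz": 0, "turn": 0}, {"dx": 0, "dy": 0, "dz": 0, "turn": 0}, {"dx": 0, "dy": 0, "dz": 0, "turn": 0}, {"dx": 0, "dy": 0, "dz": 0, "turn": 0}], "fingers": 5.6}}

```text
time: 15.23
tool_pos: [0.5807, -0.1825, 0.135]
tcp_rot: [0.399, -3.114, -0.0]
wrist_force: [-1.0, 0.8, -0.4]
width: 0.657
```

```bash
python3 m.py w12
```

```text
t 15.28 [-0.5  0.1  0.6] [ 0.5809 -0.1824  0.1351]
post 4244 z 173.0 c [-49.9  -1.4] [40.2 16.7] 89.91 a [-57.9 -41.9] b [-20.7  18. ]
platetop 1754 z 180.0 c [-18.4  -2.1] [ 8.9 64. ] 0.0 a [-17.9 -14. ] b [-33.5  29.3]
```

Request:
{"fn": "jog_arm", "kwargs": {"motion": [{"dx": 0.4, "dy": 0.1, "dz": 0, "turn": 0}, {"dx": 0.4, "dy": 0.1, "dz": 0, "turn": 0}, {"dx": 0, "dy": 0, "dz": 1.0, "turn": 0}, {"dx": 0, "dy": 0, "dz": 2, "turn": 0}, {"dx": 0, "dy": 0, "dz": 3, "turn": 0}, {"dx": 0, "dy": 0, "dz": 3, "turn": 0}, {"dx": 0, "dy": 0, "dz": 3, "turn": 0}, {"dx": 0, "dy": 0, "dz": 3, "turn": 0}, {"dx": -2, "dy": 0, "dz": 2, "turn": 0}, {"dx": -4, "dy": 0, "dz": 0, "turn": 0}, {"dx": -4, "dy": 0, "dz": 0, "turn": 0}, {"dx": -4, "dy": 0, "dz": 0, "turn": 0}]}}

```text
time: 16.28
tool_pos: [0.4486, -0.1803, 0.3069]
tcp_rot: [-0.401, 3.114, -0.002]
wrist_force: [-0.6, -0.1, -0.1]
width: 0.657
```

Request:
{"fn": "jog_arm", "kwargs": {"motion": [{"dx": -3, "dy": 0, "dz": 0, "turn": 0}, {"dx": 0, "dy": 0, "dz": 0, "turn": 0}, {"dx": 0, "dy": 0, "dz": 0, "turn": 0}, {"dx": 0, "dy": 0, "dz": 0, "turn": 0}]}}

```text
time: 16.62
tool_pos: [0.4202, -0.1805, 0.3066]
tcp_rot: [-0.399, 3.114, -0.002]
wrist_force: [0.7, -0.6, 0.8]
width: 0.657
```

```bash
python3 - <<'E'
from h import *
i,im,d=snap("scene","s3")
cv2.imwrite("pics/s3b.png",cv2.resize(cv2.imread("pics/s3.png")[155:245,150:258],(720,600),interpolation=cv2.INTER_CUBIC))
h=np.radians(14.7);f=np.array([np.cos(h),np.sin(h)]);l=np.array([-f[1],f[0]]);c0=np.array([.545,-.1905])
X,u,v=cloud(i,d,155,250,160,245);a=(X[:,:2]-c0)@f*1e3;b=(X[:,:2]-c0)@l*1e3;z=X[:,2]*1e3
m=(abs(b)<34)&(z>75)&(z<170)&(a>18)&(a<31)&(abs(b)>20);A=np.c_[b[m],z[m]-120,np.ones(m.sum())]
k=np.linalg.lstsq(A,a[m],rcond=None)[0];print("plate front a",k[2],"yaw,tilt deg",np.degrees(k[:2]),m.sum())
m=(abs(z-174)<3);print("posttop",np.percentile(a[m],[2,98]),np.percentile(b[m],[2,98]))
m=(abs(z-181)<2.5)&(a>10);print("platetop",np.percentile(a[m],[2,98]),np.percentile(b[m],[2,98]),m.sum())
m=(abs(z-72)<3)&(a>28);print("shelf top z",np.median(z[m]),m.sum(),np.percentile(b[m],[2,98]))
m=(abs(b)<14)&(a>20)&(a<40)&(z>85)&(z<170);print(np.histogram(z[m&(a>29)],bins=range(90,175,5)))
E
```

```text
plate front a 24.105437920954717 yaw,tilt deg [-0.04843569  0.25296588] 132
posttop [-19.42484984  53.31132974] [-24.88633326  24.59352081]
platetop [19.04419176 53.34152316] [-30.52849576  29.44577683] 111
shelf top z 72.26436408876421 330 [-32.65012885  30.62803048]
(array([0, 0, 0, 0, 0, 0, 0, 0, 0, 0, 0, 4, 7, 6, 3, 0]), array([ 90,  95, 100, 105, 110, 115, 120, 125, 130, 135, 140, 145, 150,
       155, 160, 165, 170]))
```

View pics/s3b.png

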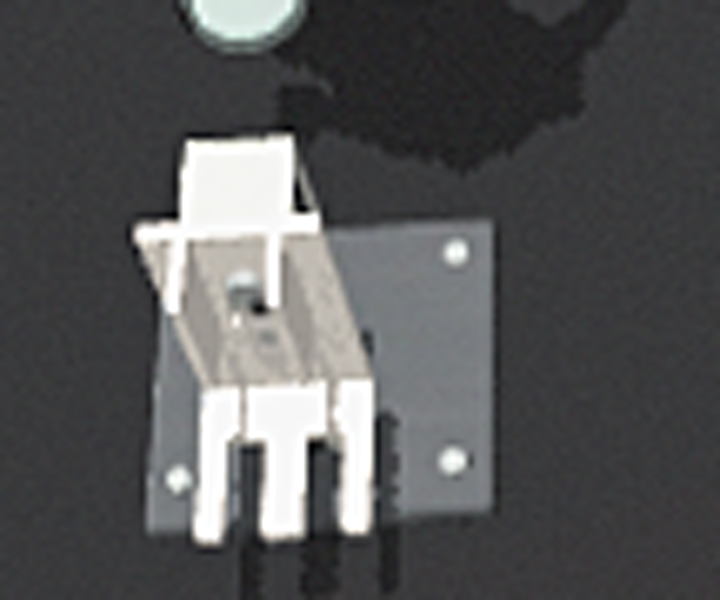

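```bash
python3 -c "
from h import *
print(bot.finish_job())"
```

```text
the job is handed in; nothing more can be done
None
```

The white holder is hanging on the post's stud, released, and the job is handed in. The handover gave no verdict. The simulated clock was at about 16.7 s of the 54 s allowed.

- **Finding the stud:** I lowered the holder's lower edge onto the head and met it at about 3 N. That put the stud about 152 mm above the bench, and the wrist camera gave the same.
- **Pressing on and sliding down:** I pressed the keyhole's large end over the head until the plate lay against the post, at about 7 N. I then slid the holder down about 22.5 mm until it stopped at about 9 N. That is within 0.5 mm of where the felt contact height says home is.
- **Letting go:** I eased off the load, opened the fingers and backed away.

**Last checks:**
- **Position:** the back face is within about 1 mm of the post by the wrist camera. The home point is about 151 mm above the bench, and the holder is about 1 mm off the centre line.
- **Attitude:** upright and square to within about 0.3°.
- **Robot:** clear of everything, with no force on the wrist beyond noise.
- **Lock pin:** I had no direct reading. The last picture shows a grey spot where the lock hole is, and the press force dropped as the holder came home. Both fit the pin having snapped out.

**What disagreed:**
- The scene and top cameras differed by about 5 mm on the post's sideways position, so I used the wrist camera's view of holder and post together.
- The first sideways correction came out about 2 mm too far, and I corrected it before inserting.
- The slide showed almost no vertical rubbing force, less than the 3 to 12 N expected.

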